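# Clamp a roller bearing block in the bench clamp beside the band sealer

### The arm

A 7-joint arm with a two-finger parallel gripper is mounted at the origin on the work surface. World frame = base frame: x ahead of the robot, y to its left, z up, the work surface at z = 0. Lengths are in m, angles in rad, forces in N, time in s.
With the tool pointing down it reaches from about 0.35 to 0.9 m from the base axis. Payload 8.1 kg.
Tool frame: the origin (TCP) lies midway between the tips of the shut fingers; the grasp point (between the pads) lies 19 mm behind it; z points along the fingers, x is the direction in which the jaws open and shut, and the axes are right-handed (so a half turn about z gives the same grasp; the last joint's range is limited). The gripper opens to 92 mm and grips with 3 to 60 N. Pads are 19 mm wide; open, the fingers measure 130 mm over their backs; the gripper's body (75 mm by 190 mm) begins 47 mm behind the grasp point.
Start: joints at [-1.33, 0.434, 0.025, 1.573, -0.012, 1.134, -0.075], TCP at [0.211, 0.588, 0.227] pointing down, gripper open.
Joint ranges: [-2.62, 2.62], [-0.44, 2.09], [-1.27, 1.32], [0.08, 2.57], [-1.32, 4.46], [0.12, 2], [-2.74, 2.74]. Speed limits (rad/s): [2.22, 2.22, 3.01, 3.01, 3.14, 3.14, 3.14].

### API

Orientations are given as a rotation vector (axis times angle).
In Python, from cell import arm gives the robot as it stands. The module is installed in compiled form; this text tells all that it offers.
- The arm moves only by the tool play_rows, never from a script. Its argument "motion" is a list of rows, each a list of 7 numbers: the gripper's target within -1 to 1 (fully open at 1, half-way at 0, shut at -1), then the shift along the tool's x, y, z in mm, then the turn, a rotation vector about the tool's x, y, z in rad. In form: [[claw, tx, ty, tz, ax, ay, az], ...]. A call has 1 to 10 rows; each row is the pose to reach, as a shift and turn from the pose measured when the call began, along the tool's axes at that moment; what a row does not reach only later rows make up. A row lasts 1/10 s, in which the tool goes at most 50 mm and 8.59 degrees, less where a joint would pass 70% of its speed; a pose out of reach is approached as far as the arm can. A call with a gripper value outside its range is refused whole. The fingers move at their own pace and stop on an object; "force" is the grip in N (left out, the last holds). Time passes only in rows, so rows that repeat a pose let the fingers close. It gives the time, the measured TCP pose, the force and the opening at its end, in the units of the state.
- arm.observe(): the state, without advancing time (a new reading comes with each control period).
- arm.get_image(name): name is "scene" or "side" or "wrist"; returns a dict with "img" (400x640x3 uint8, blue, green, red), "depth" (400x640 float32, m along the optical axis (not along the pixel's ray), 0 where there is no reading), "K" (3x3 intrinsics, pixels), "k1" (the pictures are not rectified: a ray, as slopes to the right and down, at radius r is drawn at 1 + k1 r^2 times it, then the intrinsics apply), "rvec" (rotation vector, rad) and "tvec" (3), from world to camera coordinates, as OpenCV has them. Camera axes: x right, y down, z forward; pixel columns grow to the right and rows downward; lengths in m; the calibration is good to about 2 mm. A picture is of the moment at which its call begins.
- arm.sign_off(): hands the job in, once; it reports no verdict.
Trained networks look in a picture, given as the dict that the camera call returned (one of the last four; its "shot" number tells which), for a name from the list of things; names that differ only in an ending like _2 or _b are one class to them, and where a whole thing is asked for, a point or a joint stands for the part that bears it (a point fixed in the world has none). Each returns a list of dicts, best first, with "score" (0 to 1); they miss things now and then, are a little off and sometimes report something else, mostly with a low value. They report only what shows in the picture. A call takes as long as a camera call. They do not tell look-alikes from the thing itself.
- arm.look_for(picture, query): "box" ([left, top, width, height] as shares, 0 to 1, of the picture: columns of its width, rows of its height, round what is visible of it).
The state is a dict: "clock": time; "joints": joint angles; "dq": joint speeds; "joint_efforts": joint torques, N m; "position": TCP position; "ee_rot": TCP orientation; "force": force on the tool from outside, world axes, zero at the start; "ft_torque": the same for the moment, N m; "width": opening from 0.0 (shut) to 1.0 (fully open).
Only numpy, scipy, OpenCV 4.12 (cv2) and the standard library are available. Lean on these libraries where they do the work, as an engineer would, in place of code of your own. Each camera call takes 0.05 s, during which the arm holds its last target. There are 200 camera calls.

### The job

Lay the white bearing block lengthwise on the bed of the bench clamp, close up to the fixed jaw, and let go of it. Then squeeze the clamp's trigger again and again until the sliding jaw grips the block firmly, and stop there and let the trigger go: the block cracks if it is squeezed hard. Move the jaw only by its trigger, and leave everything else on the table where it is.

Things in the scene. Friction and masses are not known exactly. Their poses are not given: they have to be found in the camera images.
- clamp: One-hand bar clamp, bolted down by a dark steel plate (335 x 60 mm). Origin on the table on its centre line; +x the way the sliding jaw closes, +y across, z up. Along x in mm: plate -205 to 130 (6 high); black fixed grip -104 to -88 (top 155 high); housing cheeks -106 to -50 (40 wide, 90 high); bed 0 to 105; fixed jaw 105 to 125. A toothed steel bar 32 to 42 high runs along it.
- seat (a point): Where the block's centre is when it lies on the aluminium bed (30 mm wide, top 20 mm high) against the dark steel fixed jaw (face at x = 105 mm in the clamp's frame, 40 mm wide, top 60 mm high): x 77, y 0, z 38 mm in the clamp's frame; axes as the clamp's.
- grip_mid (a point): Point inside the clamp's black upright fixed grip (16 mm thick along the clamp's x, 28 mm wide in y), 130 mm high, level with the trigger's cross-bar; x -96 mm in the clamp's frame. The grip does not give: two fingers that close together should be centred 9 mm from here towards the trigger (midway over the squeezed pair) and open to 66 mm or more between squeezes.
- trigger_mid (a point): Centre of the grey round cross-bar (16 mm diameter, 32 mm wide along the clamp's y) at the top of the trigger: the place to squeeze. Let go, it is 34 mm in front of grip_mid (clamp's +x), 130 mm high; squeezing draws it 16 mm nearly level towards the grip, to 18 mm from grip_mid. Grip's back to cross-bar's front: 50 mm let go, 34 mm fully squeezed.
- trigger (a joint): Angle, rad: 0 let go (spring returns it in 0.5 s), 0.333 at its stop. A full squeeze, about 14 N at the cross-bar, moves the jaw 8 to 12 mm; on the return the ratchet slips over 6 mm teeth and the jaw stays (friction). Once the jaw presses the block the trigger stalls short of its stop; each further N there adds 1.2 N at the jaw: 20 to 35 N grips firmly, over 45 N cracks the block.
- jaw (a joint): Advance of the sliding jaw along the clamp's +x in m: its face is at x = this value in the clamp's frame (0 fully back, 0.062 at the end). With the block seated the face meets it at 0.049. It starts between 0 and 0.022.
- jaw_pad: Black rubber pad on the sliding jaw (12 x 40 x 36 mm, top 58 mm high) with a stiff spring behind it (10 N per mm, up to 8 mm); origin on the centre line at table level, below its face.
- block_mid (a point): Centre of the white nylon bearing block: 56 mm long (its x), 40 mm wide (its y), 36 mm high, 0.1 to 0.2 kg, a round steel bearing ring in its top. It starts flat on the table, ring up, beyond the fixed jaw; this point is 18 mm above its underside. It goes in lengthwise, its x along the clamp's x, either way round.
- block: The same bearing block; origin at the centre of its underside.
- bowl: Steel bowl, 130 mm across, 50 mm high. Leave alone.
- grease: Aluminium can, 60 mm diameter, 85 mm high. Leave alone.
- driver: Black screwdriver, 180 mm long, lying. Leave alone.
- spanner: Steel spanner, 160 mm long, lying. Leave alone.
- bearing: Loose steel bearing ring, 40 mm across, 12 mm high. Leave alone.
- brush: Wooden-handled brush, 170 mm long, lying. Leave alone.
- roller: Black rubber roller standing upright, 44 mm diameter, 116 mm high. Leave alone.
Things that resemble listed ones, but are neither listed nor needed, are in the scene too. Of the things that look like the block, take the one that is farthest to the robot's right at the start.

How it is judged:
On the way, in this order (a step that is already met when the one before it is completed fails the run):
1. the block lies lengthwise on the clamp's bed, close to the fixed jaw, let go, the sliding jaw not yet pressing it (x of block_mid in the frame of clamp between 0.06 and 0.0795 m and y of block_mid in the frame of clamp between -0.008 and 0.008 m and z of block_mid in the frame of clamp between 0.034 and 0.042 m and angle between the x axis of block_mid and the x axis of clamp, either way round below 0.12 rad and contact force between the fingers and block below 0.3 N and contact force between jaw_pad and block below 1 N), for 0.2 s.
2. worked by its trigger, the sliding jaw grips the block against the fixed jaw (x of block_mid in the frame of clamp between 0.074 and 0.0795 m and y of block_mid in the frame of clamp between -0.008 and 0.008 m and z of block_mid in the frame of clamp between 0.034 and 0.042 m and angle between the x axis of block_mid and the x axis of clamp, either way round below 0.12 rad and contact force between jaw_pad and block above 5 N), for 0.2 s.
At the end, for the whole second after the job is handed in: The block lies lengthwise on the bed against the fixed jaw (within 3 mm of it, within 8 mm of the centre line, within 0.12 rad), the sliding jaw still presses it with more than 5 N, and the trigger is let go (under 0.05 rad) (all of step 2 and value of joint trigger below 0.05 rad); the robot touches nothing.
It fails at once if the block is cracked: the sliding jaw presses it with more than 40 N (contact force between jaw_pad and block above 40 N).
It fails at once if the robot pushes the sliding jaw directly (more than 3 N) (contact force between any of the arm, the fingers and jaw_pad above 3 N).
It fails at once if one of the other things on the table is pushed more than 20 mm (distance of any of bowl, grease, driver, spanner, bearing, brush, roller from where it was at the start of the episode above 0.02 m).
It also fails if it takes over 72 s, if anything falls off the work surface, if the arm or the gripper's body presses on something with over 40 N, if the wrist force passes 120 N, or if a joint passes its speed limit or range.

## Working session

There is one attempt and no reset: what is moved stays moved. The work goes in short steps, Python scripts to look and compute and a tool call to move; the robot and the scene stay as the last step left them, time stands still between calls to the robot, and variables do not carry over. Pictures are saved under pics/ and viewed, on a budget of 10 in all, crops included, one or two more only if the job needs it, and the job is handed in when it is done.

Besides the shell and the picture viewer there is one more tool, called as name(argument=value, ...) on one line, values as JSON. play_rows: Moves the arm, as the interface text tells. Its arguments: {"type":"object","properties":{"motion":{"type":"array"},"force":{"type":"number"}},"required":["motion"]}

```bash
mkdir -p pics; cat > h.py <<'E'
import numpy as np, cv2, json
from scipy.spatial.transform import Rotation as R
from cell import arm
def pts(p):
    """world xyz for every pixel (nan where no depth)"""
    h,w=p["depth"].shape; K=np.array(p["K"],float)
    u,v=np.meshgrid(np.arange(w),np.arange(h))
    xd=(u-K[0,2])/K[0,0]; yd=(v-K[1,2])/K[1,1]
    x,y=xd.copy(),yd.copy()
    for _ in range(15):
        f=1+p["k1"]*(x*x+y*y); x,y=xd/f,yd/f
    z=np.where(p["depth"]>0,p["depth"],np.nan)
    c=np.stack([x*z,y*z,z],-1)
    Rm=R.from_rotvec(np.array(p["rvec"]).ravel()).as_matrix()
    return (c-np.array(p["tvec"]).ravel())@Rm
def proj(p,X):
    Rm=R.from_rotvec(np.array(p["rvec"]).ravel()).as_matrix()
    c=np.atleast_2d(X)@Rm.T+np.array(p["tvec"]).ravel()
    s=c[:,:2]/c[:,2:]; s=s*(1+p["k1"]*(s**2).sum(1,keepdims=True))
    K=np.array(p["K"]); return s*[K[0,0],K[1,1]]+[K[0,2],K[1,2]]
def tool_shift(target,s=None):
    s=s or arm.observe(); r=R.from_rotvec(s["ee_rot"])
    return r.inv().apply(np.array(target)-s["position"])*1000
E
python3 - <<'E'
from h import *
s=arm.observe(); print({k:np.round(v,3).tolist() for k,v in s.items()}); print(R.from_rotvec(s["ee_rot"]).as_matrix().round(3))
a=arm.get_image("scene"); b=arm.get_image("side")
for n,p in(("scene",a),("side",b)):
    cv2.imwrite(f"pics/{n}0.png",p["img"]); X=pts(p)
    np.savez(f"{n}0.npz",X=X,img=p["img"])
    for q in ("block","clamp","trigger","jaw_pad"):
        for d in arm.look_for(p,q)[:4]:
            l,t,w,h=np.array(d["box"])*[640,400,640,400]
            print(n,q,round(d["score"],2),np.round([l,t,w,h]),X[int(t+h/2),int(l+w/2)].round(3))
E
```

```text
{'clock': 0.0, 'joints': [-1.33, 0.435, 0.025, 1.574, -0.012, 1.134, -0.075], 'dq': [0.0, -0.001, 0.001, -0.001, 0.002, -0.002, 0.0], 'joint_efforts': [-0.0, -66.786, 0.985, -31.445, -0.061, 0.043, 0.0], 'position': [0.211, 0.588, 0.226], 'ee_rot': [2.568, 1.808, -0.002], 'force': [-0.449, 0.163, 1.035], 'ft_torque': [0.021, -0.005, -0.02], 'width': 1.002}
[[ 0.337  0.941 -0.   ]
 [ 0.941 -0.337 -0.001]
 [-0.002  0.    -1.   ]]
scene block 0.9 [415. 256.  28.  23.] [0.511 0.32  0.036]
scene block 0.77 [374. 261.  24.  18.] [0.591 0.232 0.037]
scene block 0.74 [455. 275.  23.  24.] [0.501 0.432 0.031]
scene block 0.71 [281. 179.  59.  82.] [ 0.592 -0.035  0.055]
scene clamp 0.95 [281. 181.  61.  81.] [ 0.589 -0.034  0.04 ]
scene trigger 0.51 [297. 196.  11.  17.] [ 0.605 -0.052  0.118]
side block 0.88 [272. 163.  26.  22.] [0.575 0.214 0.037]
side block 0.8 [194. 157.  21.  22.] [0.39  0.335 0.036]
side block 0.74 [214. 130.  25.  22.] [0.482 0.414 0.032]
side block 0.57 [232. 154.  28.  21.] [0.494 0.296 0.038]
side clamp 0.56 [272. 200. 123. 100.] [ 0.575 -0.066  0.036]
side jaw_pad 0.58 [312. 242.  14.  21.] [ 0.534 -0.072  0.06 ]
```

```bash
python3 - <<'E'
import cv2,numpy as np
a=cv2.imread("pics/scene0.png");b=cv2.imread("pics/side0.png")
c=cv2.resize(a[130:330,240:520],None,fx=2.8,fy=2.8,interpolation=3)
cv2.imwrite("pics/sc0.png",c)
E
```

```text
(no output)
```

View pics/sc0.png

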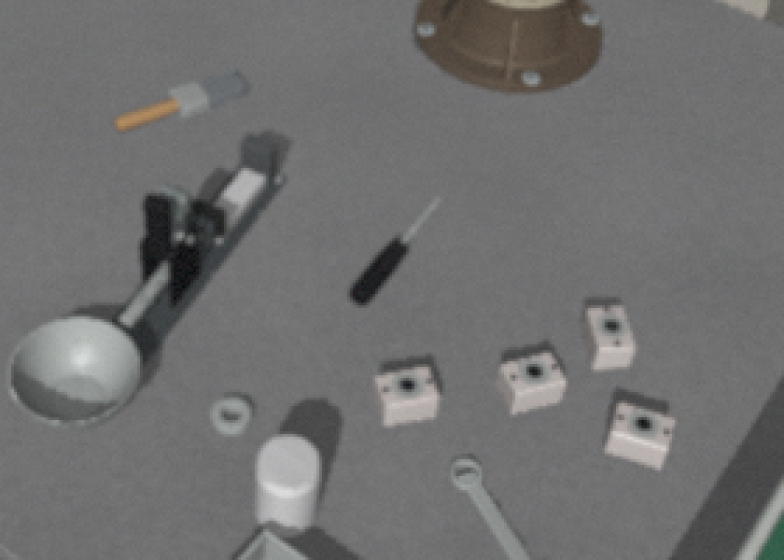

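View pics/side0.png

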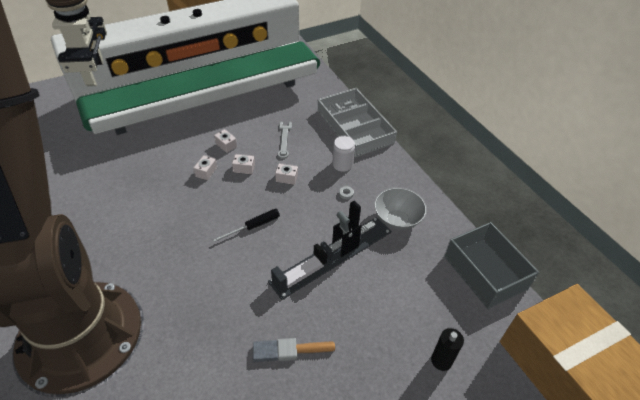

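The blocks are at crop pixels (407,395), (532,380), (610,335) and (640,433). The one farthest to the robot's right (smallest y) is the leftmost in the crop, at about (0.59, 0.22). Next I'll measure it and the clamp.

```bash
python3 - <<'E'
from h import *
for n in("scene","side"):
    d=np.load(n+"0.npz"); X=d["X"]; img=d["img"]; x,y,z=np.moveaxis(X,-1,0)
    def rep(name,m):
        P=X[m]; 
        if len(P)<4: print(n,name,len(P)); return
        (c,s,a)=cv2.minAreaRect((P[:,:2]*1000).astype(np.float32))
        print(n,name,len(P),"mean",P.mean(0).round(4),"rect c",np.round(c,1),"size",np.round(s,1),"ang",round(a,1))
    for bx,by in((.585,.223),(.50,.31),(.49,.423),(.40,.335)):
        rep("blk",(abs(x-bx)<.06)&(abs(y-by)<.05)&(z>.031)&(z<.045))
    rep("table",(abs(x-.5)<.03)&(abs(y-.22)<.03))
    rep("grip top",(abs(x-.6)<.15)&(abs(y+.05)<.12)&(z>.146)&(z<.165))
    near=(x>.35)&(x<.55)&(y>-.15)&(y<.02)
    rep("fjaw",near&(z>.054)&(z<.066)&(x<.5)); rep("bed",near&(z>.014)&(z<.026))
    rep("plate",(x>.35)&(x<.8)&(y>-.15)&(y<.06)&(z>.004)&(z<.010)&(img.max(-1)<70))
    m=(x>.35)&(x<.8)&(y>-.15)&(y<.06)&(z>.03)
    rep("all",m)
E
```

```text
scene blk 263 mean [0.589  0.2288 0.0368] rect c [587.1 227.7] size [43.6 57.2] ang 51.5
scene blk 259 mean [0.497  0.3181 0.0366] rect c [494.5 317.7] size [42.8 57.3] ang 55.4
scene blk 278 mean [0.4854 0.4317 0.0357] rect c [484.2 431.2] size [42.8 57.5] ang 17.4
scene blk 228 mean [0.3957 0.35   0.0368] rect c [393.8 350.2] size [59.5 41.4] ang 40.6
scene table 339 mean [0.4999 0.2201 0.0011] rect c [500. 220.] size [59.5 59.7] ang 0.4
scene grip top 47 mean [ 0.635  -0.0455  0.1513] rect c [633.9 -45.9] size [16.2 26.9] ang 21.0
scene fjaw 60 mean [ 0.4267 -0.0802  0.0587] rect c [426.7 -80.1] size [22.9 38.4] ang 3.8
scene bed 198 mean [ 0.4687 -0.0719  0.0191] rect c [478.2 -70.9] size [128.6  37. ] ang 9.6
scene plate 266 mean [ 0.6322 -0.0367  0.0069] rect c [575.3 -59.9] size [290.1  60.6] ang 11.0
scene all 1365 mean [ 0.6361 -0.0499  0.0657] rect c [606.6 -32.6] size [388.  129.4] ang 0.6
side blk 232 mean [0.5862 0.2257 0.0366] rect c [586.9 227.2] size [46.1 55.5] ang 52.0
side blk 215 mean [0.4949 0.3133 0.0367] rect c [495.7 315.3] size [44.3 56.9] ang 59.4
side blk 189 mean [0.483  0.4262 0.0364] rect c [483.4 428.3] size [40.5 58.8] ang 16.5
side blk 218 mean [0.3949 0.3461 0.0365] rect c [394.9 347.6] size [59.7 41.2] ang 39.6
side table 354 mean [0.4998 0.2188 0.0006] rect c [500. 220.] size [59.8 59.9] ang 0.0
side grip top 78 mean [ 0.6328 -0.0525  0.153 ] rect c [633.  -51.1] size [18.1 25.5] ang 0.6
side fjaw 149 mean [ 0.4258 -0.0862  0.06  ] rect c [426.  -85.1] size [20.6 40.6] ang 7.2
side bed 526 mean [ 0.4847 -0.0771  0.0205] rect c [476.6 -78.2] size [121.8  37.7] ang 10.0
side plate 1050 mean [ 0.5972 -0.0719  0.0068] rect c [590.2 -75.8] size [359.7  93.5] ang 10.0
side all 1935 mean [ 0.6084 -0.057   0.0686] rect c [607.3 -35.5] size [388.6 130.8] ang 1.5
```

play_rows(motion=[[1,-50,110,10,0,0,0.1],[1,-212,475,26,0,0,0.33],[1,-212,475,26,0,0,0.33],[1,-212,475,26,0,0,0.33],[1,-212,475,26,0,0,0.33],[1,-212,475,26,0,0,0.33],[1,-212,475,26,0,0,0.33],[1,-212,475,26,0,0,0.33],[1,-212,475,26,0,0,0.33],[1,-212,475,26,0,0,0.33]], force=20)

```text
clock: 1.5
position: [0.5726, 0.2416, 0.2018]
ee_rot: [-2.831, -1.362, -0.001]
force: [-0.3, 0.9, 0.2]
width: 1.002
```

play_rows(motion=[[1,0,0,0,0,0,0],[1,0,0,0,0,0,0]])

```text
clock: 1.7
position: [0.5736, 0.2398, 0.2016]
ee_rot: [2.833, 1.357, 0.0]
force: [-1.2, 0.7, 0.7]
width: 0.999
```

```bash
python3 - <<'E'
from h import *
s=arm.observe(); print(s["clock"],np.round(s["joints"],2),s["position"],np.degrees(R.from_rotvec(s["ee_rot"]).as_euler("ZYX")).round(1))
p=arm.get_image("wrist"); cv2.imwrite("pics/w1.png",p["img"]); X=pts(p); x,y,z=np.moveaxis(X,-1,0)
print("cam",-R.from_rotvec(np.ravel(p["rvec"])).inv().apply(np.ravel(p["tvec"])))
P=X[(z>.031)&(z<.045)&(abs(x-.587)<.05)&(abs(y-.227)<.05)]
print(len(P),P.mean(0),cv2.minAreaRect((P[:,:2]*1000).astype(np.float32)))
print("shift to target",tool_shift([.587,.2275,.2]))
E
```

```text
1.7 [-0.64  0.45  0.23  1.63 -0.11  1.07  0.51] [0.57355423 0.23983753 0.20162827] [ 51.2  -0.  180. ]
cam [0.51605824 0.28594006 0.35936544]
2331 [0.58514013 0.23000143 0.03604895] ((586.2720947265625, 228.74908447265625), (39.46427536010742, 56.651611328125), 52.199363708496094)
shift to target [-2.0727507  20.32919488  1.65685945]
```

View pics/w1.png

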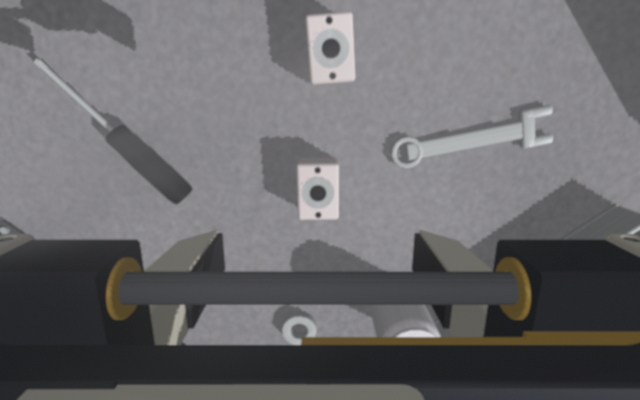

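The chosen block shows at (318,192), between the fingers. The can is at about (410,330), so I'll check that the gripper body clears it.

```bash
python3 - <<'E'
from h import *
s=arm.observe(); r=R.from_rotvec(s["ee_rot"])
for n in("scene","side"):
    X=np.load(n+"0.npz")["X"]; x,y,z=np.moveaxis(X,-1,0)
    m=(z>.065)&(z<.1)&(x>.5)&(x<.85)&(y>.08)&(y<.3); P=X[m]
    print(n,P.mean(0),P.min(0),P.max(0)); 
    t=r.inv().apply(P-[.5862,.2287,.005])*1000; print("in tool frame",t.min(0).round(),t.max(0).round())
print(tool_shift([.5862,.2287,.005]))
E
```

```text
scene [0.75854107 0.21109631 0.08260925] [0.72531269 0.18070447 0.06514475] [0.78420988 0.23858932 0.09093265]
in tool frame [ 62. 117. -86.] [119. 173. -60.]
side [0.74999845 0.20173942 0.0813387 ] [0.72365005 0.17612848 0.06514742] [0.78197466 0.23612568 0.09085614]
in tool frame [ 57. 114. -86.] [117. 173. -60.]
[ -1.72765315  19.07355457 196.65784477]
```

play_rows(motion=[[1,-2,19,40,0,0,-0.017],[1,-2,19,90,0,0,-0.017],[1,-2,19,140,0,0,-0.017],[1,-2,19,180,0,0,-0.017],[1,-2,19,196,0,0,-0.017],[1,-2,19,196,0,0,-0.017],[1,-2,19,196,0,0,-0.017]])

```text
clock: 2.45
position: [0.5866, 0.2298, 0.0073]
ee_rot: [-2.818, -1.387, -0.003]
force: [-0.0, -0.1, 0.8]
width: 1.004
```

play_rows(motion=[[-1,0,0,0,0,0,0],[-1,0,0,0,0,0,0],[-1,0,0,0,0,0,0],[-1,0,0,0,0,0,0],[-1,0,0,0,0,0,0],[-1,0,0,0,0,0,0],[-1,0,0,0,0,0,0],[-1,0,0,0,0,0,0]], force=20)

```text
clock: 3.25
position: [0.5866, 0.2297, 0.0072]
ee_rot: [-2.818, -1.387, -0.003]
force: [-0.7, -0.5, 0.9]
width: 0.435
```

play_rows(motion=[[-1,0,0,-10,0,0,0],[-1,0,0,-50,0,0,0],[-1,0,0,-100,0,0,0],[-1,0,0,-150,0,0,0],[-1,0,0,-190,0,0,0],[-1,0,0,-190,0,0,0]])

```text
clock: 3.85
position: [0.5896, 0.2303, 0.2044]
ee_rot: [-2.818, -1.386, -0.02]
force: [0.9, 0.7, -1.1]
width: 0.437
```

```bash
python3 - <<'E'
from h import *
s=arm.observe(); print(s["clock"],np.round(s["joints"],2),s["position"],s["width"]*92,np.degrees(R.from_rotvec(s["ee_rot"]).as_euler("ZYX")).round(1))
print(tool_shift([.463,-.077,.2]))
E
```

```text
3.85 [-0.61  0.46  0.23  1.61 -0.12  1.08  0.56] [0.58956718 0.23031599 0.2044403 ] 40.165330222615054 [ 52.4  -0.7 179.7]
[-320.71059116   87.32506249    1.06553743]
```

play_rows(motion=[[-1,-50,14,0,0,0,-0.1],[-1,-321,87,0,0.01,0,-0.82],[-1,-321,87,0,0.01,0,-0.82],[-1,-321,87,0,0.01,0,-0.82],[-1,-321,87,0,0.01,0,-0.82],[-1,-321,87,0,0.01,0,-0.82],[-1,-321,87,0,0.01,0,-0.82],[-1,-321,87,0,0.01,0,-0.82],[-1,-321,87,0,0.01,0,-0.82],[-1,-321,87,0,0.01,0,-0.82]])

```text
clock: 4.85
position: [0.4629, -0.0759, 0.201]
ee_rot: [-2.028, -2.393, -0.013]
force: [-0.2, 0.1, -1.4]
width: 0.434
```

```bash
python3 - <<'E'
from h import *
s=arm.observe(); print(s["clock"],np.round(s["joints"],2),s["position"],s["width"]*92,np.degrees(R.from_rotvec(s["ee_rot"]).as_euler("ZYX")).round(1))
p=arm.get_image("wrist"); cv2.imwrite("pics/w2.png",p["img"]); X=pts(p); np.savez("w2.npz",X=X,img=p["img"]); x,y,z=np.moveaxis(X,-1,0)
def rep(name,m):
    P=X[m]
    if len(P)>4: print(name,len(P),P.mean(0).round(4),cv2.minAreaRect((P[:,:2]*1000).astype(np.float32)))
near=(x<.6)&(y<.0)&(y>-.16)
rep("fjaw",near&(z>.055)&(z<.066)&(x<.45)); rep("bed",near&(z>.015)&(z<.026)); rep("pad",near&(z>.05)&(z<.066)&(x>.47)&(x<.6))
rep("griptop",(z>.147)&(z<.165)&(x>.6)&(x<.67)&(abs(y+.05)<.03)); rep("plate",near&(z>.003)&(z<.011)&(p["img"].max(-1)<70))
E
```

```text
4.85 [-0.08  0.21  0.16  1.98 -0.05  0.95  1.84] [ 0.46285784 -0.07593666  0.20103769] 39.92955070203419 [ 99.4  -0.5 179.8]
fjaw 1118 [ 0.4244 -0.0837  0.0594] ((424.90185546875, -83.6459732055664), (19.70972442626953, 39.98179244995117), 9.570137023925781)
bed 1433 [ 0.4613 -0.0776  0.0198] ((450.2593994140625, -79.76505279541016), (71.95098876953125, 35.58192443847656), 9.292409896850586)
```

View pics/w2.png

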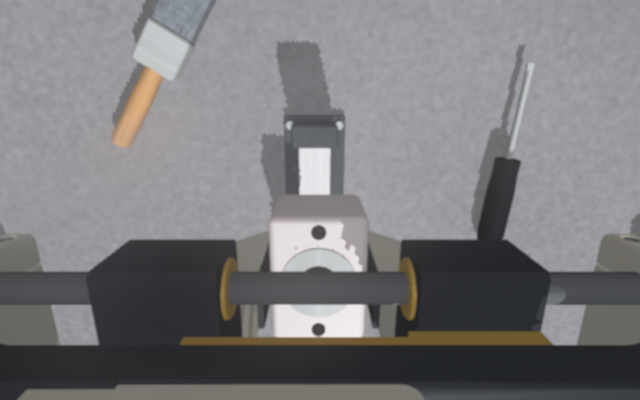

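The wrist view shows the block held squarely and in line with the bed, with the fixed jaw at about (315,125). The jaw face is measured at centre (424.9, -83.6) mm and angle 9.6°, and its sizes match. I'll lower the block to clamp x≈74.5.

```bash
python3 - <<'E'
from h import *
print(tool_shift([.4648,-.0769,.035]))
E
```

```text
[ -2.96984989   1.17741064 165.9480096 ]
```

play_rows(motion=[[-1,-3,1,40,0,0,0],[-1,-3,1,85,0,0,0],[-1,-3,1,120,0,0,0],[-1,-3,1,145,0,0,0],[-1,-3,1,160,0,0,0],[-1,-3,1,164,0,0,0],[-1,-3,1,164,0,0,0]])

```text
clock: 5.6
position: [0.4647, -0.0761, 0.0366]
ee_rot: [-2.025, -2.394, -0.012]
force: [-0.6, -0.4, -0.8]
width: 0.433
```

```bash
python3 - <<'E'
from h import *
s=arm.observe(); print(s["force"],s["position"],np.degrees(R.from_rotvec(s["ee_rot"]).as_euler("ZYX")).round(2),tool_shift([.4648,-.0769,.0275]))
E
```

```text
[-0.61483289 -0.36625739 -0.79675647] [ 0.46474931 -0.07613631  0.03660167] [ 99.56  -0.53 179.89] [-0.84584139 -0.09506974  9.09404632]
```

play_rows(motion=[[-1,-1,0,4,0,0,0],[-1,-1,0,7,0,0,0],[-1,-1,0,9,0,0,0],[-1,-1,0,9,0,0,0]])

```text
clock: 6.0
position: [0.465, -0.077, 0.0277]
ee_rot: [-2.025, -2.395, -0.012]
force: [-0.7, 0.7, -1.5]
width: 0.433
```

play_rows(motion=[[-1,0,0,0.6,0,0,0],[-1,0,0,1.2,0,0,0],[-1,0,0,1.2,0,0,0]])

```text
clock: 6.3
position: [0.4652, -0.0771, 0.0272]
ee_rot: [-2.026, -2.395, -0.013]
force: [-1.7, 0.6, 9.8]
width: 0.435
```

play_rows(motion=[[0.2,0,0,-0.5,0,0,0],[0.4,0,0,-0.5,0,0,0],[0.6,0,0,-0.5,0,0,0],[0.6,0,0,-0.5,0,0,0],[0.6,0,0,-0.5,0,0,0]])

```text
clock: 6.8
position: [0.4652, -0.077, 0.0276]
ee_rot: [-2.025, -2.395, -0.013]
force: [-0.3, 0.9, 0.7]
width: 0.787
```

play_rows(motion=[[0.6,0,0,-10,0,0,0],[0.6,0,0,-50,0,0,0],[0.6,0,0,-100,0,0,0],[0.6,0,0,-150,0,0,0],[0.6,0,0,-200,0,0,0],[1,0,0,-230,0,0,0],[1,0,0,-230,0,0,0]])

```text
clock: 7.5
position: [0.467, -0.0797, 0.2628]
ee_rot: [2.028, 2.397, 0.021]
force: [-0.1, -0.7, 0.1]
width: 0.928
```

```bash
python3 - <<'E'
from h import *
s=arm.observe(); print(s["clock"],s["position"])
C=np.array([.4249,-.0836])
def rep(name,P):
    if len(P)>4:
        (c,sz,a)=cv2.minAreaRect((P[:,:2]*1000).astype(np.float32)); print(name,len(P),P.mean(0).round(4),np.round(c,1),np.round(sz,1),round(a,2))
for n in("wrist","scene","side"):
    p=arm.get_image(n); cv2.imwrite(f"pics/{n}3.png",p["img"]); X=pts(p); x,y,z=np.moveaxis(X,-1,0)
    br=p["img"].min(-1)
    near=(x>.40)&(x<.6)&(y<-.03)&(y>-.12)
    rep(n+" block",X[near&(z>.048)&(z<.064)&(x>.437)&(x<.496)]); rep(n+" fjaw",X[near&(z>.054)&(z<.066)&(x<.435)&(br<110)])
    rep(n+" pad",X[near&(z>.052)&(z<.066)&(x>.502)&(x<.56)])
    rep(n+" grip",X[(z>.146)&(z<.165)&(abs(x-.634)<.05)&(abs(y+.05)<.04)]); rep(n+" xbar",X[(z>.127)&(z<.142)&(abs(x-.6)<.025)&(abs(y+.054)<.03)])
E
```

```text
7.5 [ 0.46704484 -0.0796681   0.26275917]
wrist block 1946 [ 0.464  -0.0767  0.0561] [464.5 -76.3] [54.8 39.7] 8.95
wrist fjaw 766 [ 0.4239 -0.0836  0.0595] [424.6 -83.3] [20.1 39.5] 9.33
wrist pad 674 [ 0.5441 -0.0637  0.0564] [546.1 -63.9] [29.3 38.7] 9.06
wrist xbar 573 [ 0.5958 -0.0554  0.1353] [597.9 -55. ] [14.8 31.3] 8.61
scene block 174 [ 0.4679 -0.0726  0.0549] [465.9 -73.4] [57.9 41.3] 4.8
scene fjaw 55 [ 0.4252 -0.0793  0.0583] [424.3 -80.5] [39.1 21.1] 89.94
scene pad 69 [ 0.5454 -0.0606  0.0557] [546.8 -63. ] [28.4 40.3] 4.67
scene grip 46 [ 0.6354 -0.0454  0.1519] [636.3 -45.3] [18.3 22.4] 40.73
scene xbar 61 [ 0.602  -0.0514  0.1343] [601.7 -52.2] [17.4 33.1] 17.36
side block 404 [ 0.4656 -0.0801  0.0567] [464.9 -77.9] [59.2 42.2] 6.48
side fjaw 140 [ 0.4249 -0.0855  0.0599] [425.7 -84.3] [20.3 41.4] 7.34
side pad 137 [ 0.5449 -0.0658  0.0573] [545.5 -66.8] [29.  40.3] 0.15
side grip 77 [ 0.6328 -0.0527  0.1532] [633.3 -51.5] [16.6 28.4] 4.48
side xbar 101 [ 0.5997 -0.0582  0.1362] [601.5 -55.7] [32.5 30.3] 48.13
```

View pics/wrist3.png

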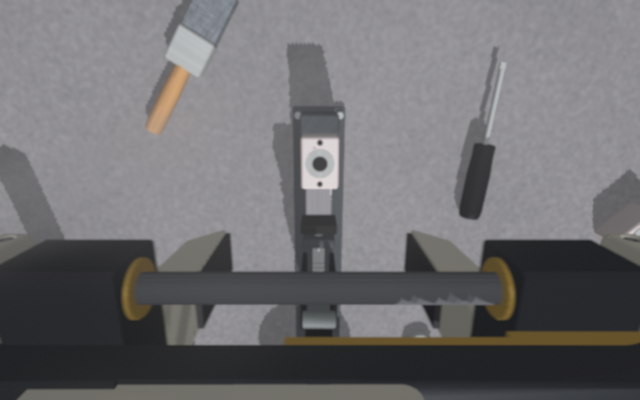

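The block is seated at clamp x≈74.5 and aligned within 0.6°, and the jaw is at about 7 mm. Next I'll move over the grip and trigger with the fingers turned along the clamp axis.

```bash
cat >> h.py <<'E'
YAW=np.radians(9.4)
def rel(target,yaw=YAW):
    s=arm.observe(); r=R.from_rotvec(s["ee_rot"]); t=R.from_euler("ZYX",[yaw,0,np.pi])
    return tool_shift(target,s).round(1),(r.inv()*t).as_rotvec().round(3)
E
python3 -c "
from h import *
print(*rel([.624,-.05,.25]))"
```

```text
[  2.2 162.3   7.8] [-0.006 -0.009  1.573]
```

play_rows(motion=[[1,2,30,8,0,0,0.12],[1,2,70,8,0,0,0.27],[1,2,110,8,0,0,0.42],[1,2,145,8,0,0,0.57],[1,2,162,8,0,0,0.72],[1,2,162,8,0,0,0.87],[1,2,162,8,0,0,1.02],[1,2,162,8,0,0,1.17],[1,2,162,8,0,0,1.32],[1,2,162,8,0,0,1.45]])

```text
clock: 8.65
position: [0.6227, -0.0503, 0.2478]
ee_rot: [-3.101, -0.439, 0.002]
force: [0.4, -0.0, -0.1]
width: 1.0
```

```bash
python3 -c "
from h import *
s=arm.observe();print(np.round(s['joints'],2),s['width'])
print(*rel([.624,-.05,.20]))"
```

```text
[-0.31  0.44  0.46  1.57 -0.22  1.19  0.48] 1.0003723881605937
[ 1.3  0.5 47.8] [-0.01   0.001  0.117]
```

play_rows(motion=[[1,1.3,0.5,5,-0.01,0,0.117],[1,1.3,0.5,20,-0.01,0,0.117],[1,1.3,0.5,20,-0.01,0,0.117],[1,1.3,0.5,20,-0.01,0,0.117]])

```text
clock: 9.05
position: [0.6233, -0.0502, 0.2267]
ee_rot: [3.131, 0.258, -0.005]
force: [0.2, 0.1, -0.2]
width: 1.0
```

```bash
python3 - <<'E'
from h import *
s=arm.observe()
p=arm.get_image("wrist"); cv2.imwrite("pics/w4.png",p["img"]); X=pts(p); np.savez("w4.npz",X=X,img=p["img"]); x,y,z=np.moveaxis(X,-1,0)
def rep(name,P):
    if len(P)>4:
        (c,sz,a)=cv2.minAreaRect((P[:,:2]*1000).astype(np.float32)); print(name,len(P),P.mean(0).round(4),np.round(c,1),np.round(sz,1),round(a,2))
rep("grip",X[(z>.146)&(z<.165)&(abs(x-.634)<.05)&(abs(y+.05)<.04)]); rep("xbar",X[(z>.127)&(z<.142)&(abs(x-.6)<.025)&(abs(y+.054)<.03)])
print(s["position"],*rel([.624,-.05,.111]))
E
```

```text
grip 814 [ 0.6327 -0.0484  0.153 ] [633.  -49.4] [15.5 26.5] 10.32
xbar 941 [ 0.6003 -0.0539  0.1358] [608.8 -54.2] [34.8 32. ] 6.78
[ 0.62326003 -0.05017806  0.22670581] [  0.5  -0.3 116.4] [0.    0.002 0.   ]
```

View pics/w4.png

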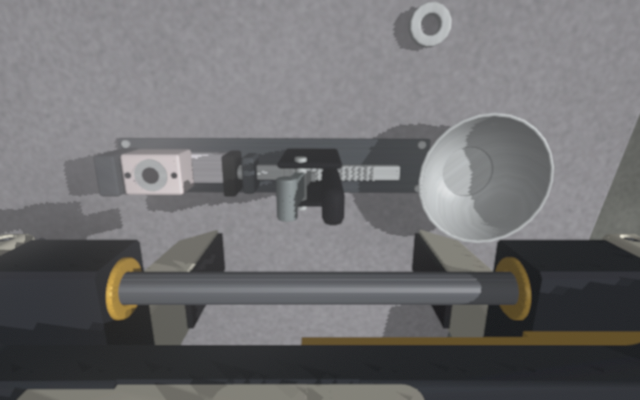

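Grip at (333,195) and cross-bar at (288,195) lie between the fingers, and their measured positions agree with the earlier fit. Now I'll go down to it.

play_rows(motion=[[1,0.5,0,30,0,0,0],[1,0.5,0,65,0,0,0],[1,0.5,0,95,0,0,0],[1,0.5,0,112,0,0,0],[1,0.5,0,116,0,0,0],[1,0.5,0,116,0,0,0]])

```text
clock: 9.7
position: [0.6241, -0.0506, 0.1116]
ee_rot: [3.131, 0.258, -0.003]
force: [0.0, -0.6, 0.8]
width: 1.003
```

play_rows(motion=[[0.5,0,0,0,0,0,0],[-1,0,0,0,0,0,0],[-1,0,0,0,0,0,0],[-1,0,0,0,0,0,0],[-1,0,0,0,0,0,0],[-1,0,0,0,0,0,0],[-1,0,0,0,0,0,0],[-1,0,0,0,0,0,0]], force=18)

```text
clock: 10.5
position: [0.622, -0.0513, 0.1115]
ee_rot: [3.131, 0.256, -0.009]
force: [-1.9, -1.3, 2.7]
width: 0.42
```

play_rows(motion=[[-1,2,0.7,0,0,0,0],[-1,2,0.7,0,0,0,0],[-1,2,0.7,0,0,0,0],[-1,2,0.7,0,0,0,0],[-1,2,0.7,0,0,0,0]])

```text
clock: 11.0
position: [0.6245, -0.051, 0.1115]
ee_rot: [-3.131, -0.257, 0.008]
force: [0.8, 3.9, 0.2]
width: 0.366
```

play_rows(motion=[[0.8,0,0,0,0,0,0],[0.8,0,0,0,0,0,0],[0.8,0,0,0,0,0,0],[0.8,0,0,0,0,0,0],[0.8,0,0,0,0,0,0],[0.8,0,0,0,0,0,0],[0.8,0,0,0,0,0,0],[0.8,0,0,0,0,0,0]])

```text
clock: 11.8
position: [0.6245, -0.0511, 0.1115]
ee_rot: [-3.131, -0.257, 0.008]
force: [0.2, -0.2, -1.1]
width: 0.9
```

```bash
cat >> h.py <<'E'
def jaw(n):
    """clamp-frame x of pad face and block from scene/side view"""
    o=np.array([.538,-.0644]); c,s_=-np.cos(YAW),-np.sin(YAW)
    p=arm.get_image(n); X=pts(p); d=X[...,:2]-o; a=d@[c,s_]; b=d@[-s_,c]; z=X[...,2]
    dark=p["img"].max(-1)<75; br=p["img"].min(-1)
    t=(abs(b)<.016)&(z>.045)&(z<.066)
    pad=a[t&dark&(a>-.02)&(a<.07)]; blk=a[t&(br>110)&(a>.03)&(a<.115)]
    f=lambda v:(len(v),*np.round(np.percentile(v,[2,98])*1000,1)) if len(v) else 0
    xb=a[(abs(b)<.014)&(z>.125)&(z<.142)&(a>-.085)&(a<-.05)]
    print(n,"pad",f(pad),"block",f(blk),"xbar",f(xb)); return p
E
python3 - <<'E'
from h import *
for n in("side","scene"): cv2.imwrite(f"pics/{n}5.png",jaw(n)["img"])
s=arm.observe(); print(s["position"],s["width"],*rel([.624,-.0505,.111]))
E
```

```text
side pad (156, np.float64(-11.6), np.float64(68.8)) block (235, np.float64(45.7), np.float64(99.1)) xbar (15, np.float64(-69.5), np.float64(-56.0))
scene pad (94, np.float64(-15.0), np.float64(16.3)) block (108, np.float64(44.5), np.float64(105.2)) xbar (30, np.float64(-71.5), np.float64(-57.1))
[ 0.62451012 -0.05102934  0.11153536] 0.8995811981816326 [-0.4 -0.6  0.5] [-0.     0.005 -0.   ]
```

Jaw advanced to about 16 mm. Two more free squeezes.

play_rows(motion=[[-1,0,0,0,0,0,0],[-1,0,0,0,0,0,0],[-1,0,0,0,0,0,0],[-1,0,0,0,0,0,0],[-1,0,0,0,0,0,0],[-1,0,0,0,0,0,0],[-1,0,0,0,0,0,0],[-1,0,0,0,0,0,0],[-1,0,0,0,0,0,0],[-1,0,0,0,0,0,0]])

```text
clock: 12.9
position: [0.6246, -0.0515, 0.1116]
ee_rot: [3.131, 0.257, -0.008]
force: [-1.9, -2.2, 1.7]
width: 0.366
```

play_rows(motion=[[0.7,0,0,0,0,0,0],[0.7,0,0,0,0,0,0],[0.7,0,0,0,0,0,0],[0.7,0,0,0,0,0,0],[0.7,0,0,0,0,0,0],[0.7,0,0,0,0,0,0],[0.7,0,0,0,0,0,0],[0.7,0,0,0,0,0,0]])

```text
clock: 13.7
position: [0.6246, -0.0515, 0.1116]
ee_rot: [3.131, 0.257, -0.008]
force: [-0.3, 0.3, 0.3]
width: 0.849
```

play_rows(motion=[[-1,0,0,0,0,0,0],[-1,0,0,0,0,0,0],[-1,0,0,0,0,0,0],[-1,0,0,0,0,0,0],[-1,0,0,0,0,0,0],[-1,0,0,0,0,0,0],[-1,0,0,0,0,0,0],[-1,0,0,0,0,0,0],[-1,0,0,0,0,0,0],[-1,0,0,0,0,0,0]])

```text
clock: 14.7
position: [0.6246, -0.052, 0.1115]
ee_rot: [3.13, 0.256, -0.008]
force: [-1.8, -3.9, -0.6]
width: 0.362
```

play_rows(motion=[[0.7,0,0,0,0,0,0],[0.7,0,0,0,0,0,0],[0.7,0,0,0,0,0,0],[0.7,0,0,0,0,0,0],[0.7,0,0,0,0,0,0],[0.7,0,0,0,0,0,0],[0.7,0,0,0,0,0,0],[0.7,0,0,0,0,0,0]])

```text
clock: 15.5
position: [0.6247, -0.0519, 0.1116]
ee_rot: [3.13, 0.256, -0.007]
force: [0.1, -0.2, 0.4]
width: 0.849
```

```bash
python3 - <<'E'
from h import *
for n in("side","scene"): cv2.imwrite(f"pics/{n}6.png",jaw(n)["img"])
s=arm.observe(); print(s["position"],s["width"],*rel([.624,-.0505,.111]))
E
```

```text
side pad (159, np.float64(12.0), np.float64(68.4)) block (239, np.float64(46.7), np.float64(99.9)) xbar (12, np.float64(-68.5), np.float64(-55.8))
scene pad (74, np.float64(10.6), np.float64(36.7)) block (101, np.float64(44.5), np.float64(103.9)) xbar (33, np.float64(-72.3), np.float64(-55.5))
[ 0.62467093 -0.05195147  0.11150806] 0.8484014590880038 [-0.4 -1.5  0.5] [ 0.001  0.005 -0.001]
```

play_rows(motion=[[0.7,-0.4,-1.5,0.5,0,0.005,0],[-1,-0.4,-1.5,0.5,0,0.005,0],[-1,-0.4,-1.5,0.5,0,0.005,0],[-1,-0.4,-1.5,0.5,0,0.005,0],[-1,-0.4,-1.5,0.5,0,0.005,0],[-1,-0.4,-1.5,0.5,0,0.005,0],[-1,-0.4,-1.5,0.5,0,0.005,0],[-1,-0.4,-1.5,0.5,0,0.005,0],[-1,-0.4,-1.5,0.5,0,0.005,0],[-1,-0.4,-1.5,0.5,0,0.005,0]], force=16)

```text
clock: 16.6
position: [0.6222, -0.0513, 0.1109]
ee_rot: [3.131, 0.255, -0.005]
force: [-7.0, -1.0, 5.3]
width: 0.415
```

play_rows(motion=[[-1,0,0,0,0,0,0],[-1,0,0,0,0,0,0],[-1,0,0,0,0,0,0]])

```text
clock: 16.9
position: [0.6222, -0.0512, 0.1109]
ee_rot: [3.131, 0.255, -0.005]
force: [-1.6, 1.2, 1.3]
width: 0.42
```

play_rows(motion=[[0.7,0,0,0,0,0,0],[0.7,0,0,0,0,0,0],[0.7,0,0,0,0,0,0],[0.7,0,0,0,0,0,0],[0.7,0,0,0,0,0,0],[0.7,0,0,0,0,0,0],[0.7,0,0,0,0,0,0],[0.7,0,0,0,0,0,0]])

```text
clock: 17.7
position: [0.6222, -0.0512, 0.111]
ee_rot: [3.131, 0.255, -0.005]
force: [0.3, -1.3, -0.3]
width: 0.85
```

```bash
python3 - <<'E'
from h import *
for n in("side","scene"): cv2.imwrite(f"pics/{n}7.png",jaw(n)["img"])
s=arm.observe(); print(s["position"],s["width"],*rel([.624,-.0505,.111]))
E
```

```text
side pad (127, np.float64(20.4), np.float64(47.4)) block (224, np.float64(48.4), np.float64(101.2)) xbar (16, np.float64(-70.5), np.float64(-55.8))
scene pad (80, np.float64(17.3), np.float64(46.3)) block (91, np.float64(50.8), np.float64(105.2)) xbar (32, np.float64(-71.3), np.float64(-56.5))
[ 0.62214553 -0.05126253  0.11092511] 0.8499786464255668 [ 2.  -0.5 -0.1] [ 0.     0.003 -0.002]
```

play_rows(motion=[[0.7,2.2,-0.5,0,0,0,0],[0.3,2.2,-0.5,0,0,0,0],[-1,2.2,-0.5,0,0,0,0],[-1,2.2,-0.5,0,0,0,0],[-1,2.2,-0.5,0,0,0,0],[-1,2.2,-0.5,0,0,0,0],[-1,2.2,-0.5,0,0,0,0],[-1,2.2,-0.5,0,0,0,0],[-1,2.2,-0.5,0,0,0,0],[-1,2.2,-0.5,0,0,0,0]], force=18)

```text
clock: 18.8
position: [0.6192, -0.0515, 0.1104]
ee_rot: [-3.131, -0.252, 0.02]
force: [-17.6, -1.4, 12.1]
width: 0.481
```

```bash
python3 - <<'E'
from h import *
for n in("side","scene"): jaw(n)
s=arm.observe(); print(s["position"],s["width"]*92,*rel([.624,-.0505,.111]))
E
```

```text
side pad (133, np.float64(21.1), np.float64(69.5)) block (222, np.float64(48.6), np.float64(101.8)) xbar (30, np.float64(-75.4), np.float64(-50.8))
scene pad (74, np.float64(17.8), np.float64(47.4)) block (79, np.float64(52.5), np.float64(104.9)) xbar (12, np.float64(-74.3), np.float64(-53.0))
[ 0.6192011  -0.05145165  0.11033658] 44.15637370949141 [ 4.9 -0.2 -0.7] [-0.002  0.013 -0.003]
```

The block is now against the fixed jaw at about 77 mm, and the trigger stalls short. I'll raise the force in steps and watch the travel.

play_rows(motion=[[-1,1,0,-0.5,0,0,0],[-1,1,0,-0.5,0,0,0],[-1,1,0,-0.5,0,0,0],[-1,1,0,-0.5,0,0,0]], force=18)

```text
clock: 19.3
position: [0.619, -0.0515, 0.1104]
ee_rot: [-3.131, -0.252, 0.024]
force: [-5.9, 0.0, 1.6]
width: 0.488
```

play_rows(motion=[[-1,0,0,0,0,0,0],[-1,0,0,0,0,0,0],[-1,0,0,0,0,0,0],[-1,0,0,0,0,0,0]], force=22)

```text
clock: 19.7
position: [0.619, -0.0515, 0.1104]
ee_rot: [-3.131, -0.252, 0.024]
force: [-2.1, -0.7, 1.1]
width: 0.48
```

play_rows(motion=[[-1,0,0,0,0,0,0],[-1,0,0,0,0,0,0],[-1,0,0,0,0,0,0],[-1,0,0,0,0,0,0]], force=26)

```text
clock: 20.1
position: [0.6192, -0.0515, 0.1104]
ee_rot: [-3.131, -0.252, 0.023]
force: [-0.4, 0.1, -0.1]
width: 0.478
```

```bash
python3 - <<'E'
from h import *
for n in("side","scene"): jaw(n)
s=arm.observe(); print(s["position"],s["force"],s["width"]*92,*rel([.624,-.0505,.111]))
E
```

```text
side pad (133, np.float64(20.5), np.float64(58.9)) block (213, np.float64(49.2), np.float64(100.7)) xbar (26, np.float64(-71.6), np.float64(-51.3))
scene pad (71, np.float64(18.8), np.float64(47.7)) block (79, np.float64(52.0), np.float64(104.5)) xbar (11, np.float64(-75.5), np.float64(-54.1))
[ 0.61920561 -0.0514659   0.11043803] [-1.31959277 -0.31145191 -1.34045215] 43.59127729131702 [ 4.9 -0.2 -0.6] [-0.002  0.015 -0.003]
```

play_rows(motion=[[-1,0,0,0,0,0,0],[-1,0,0,0,0,0,0],[-1,0,0,0,0,0,0],[-1,0,0,0,0,0,0],[-1,0,0,0,0,0,0]], force=30)

```text
clock: 20.7
position: [0.6194, -0.0514, 0.1105]
ee_rot: [-3.131, -0.252, 0.023]
force: [0.6, -0.5, -2.3]
width: 0.473
```

```bash
python3 - <<'E'
from h import *
s=arm.observe(); print(s["position"],s["force"],s["width"]*92,*rel([.624,-.0505,.111]))
E
```

```text
[ 0.61943996 -0.05143266  0.11047305] [ 0.62800156 -0.47262022 -2.25760917] 43.50556233620372 [ 4.6 -0.2 -0.6] [-0.002  0.014 -0.003]
```

play_rows(motion=[[-1,0,0,0,0,0,0],[-1,0,0,0,0,0,0],[-1,0,0,0,0,0,0],[-1,0,0,0,0,0,0],[-1,0,0,0,0,0,0]], force=32)

```text
clock: 21.2
position: [0.6196, -0.0514, 0.1105]
ee_rot: [-3.131, -0.252, 0.022]
force: [2.1, 0.3, -2.0]
width: 0.471
```

play_rows(motion=[[0.7,0,0,0,0,0,0],[0.7,0,0,0,0,0,0],[0.7,0,0,0,0,0,0],[0.7,4,0,0,0,-0.01,0],[0.7,4,0,0,0,-0.01,0],[0.7,4,0,0,0,-0.01,0],[0.7,4,0,0,0,-0.01,0],[0.7,4,0,0,0,-0.01,0],[0.7,4,0,0,0,-0.01,0]], force=18)

```text
clock: 22.1
position: [0.6234, -0.0508, 0.1104]
ee_rot: [3.131, 0.252, -0.038]
force: [0.2, 0.6, 0.4]
width: 0.852
```

```bash
python3 - <<'E'
from h import *
for n in("side","scene"): p=jaw(n); cv2.imwrite(f"pics/{n}8.png",p["img"])
s=arm.observe(); print(s["position"],s["force"],s["width"]*92,*rel([.624,-.0505,.111]))
a=cv2.imread("pics/side8.png")[170:300,250:410]; b=cv2.imread("pics/scene8.png")[170:270,270:350]
cv2.imwrite("pics/c8.png",cv2.resize(a,None,fx=4.5,fy=4.5,interpolation=3))
E
```

```text
side pad (126, np.float64(21.6), np.float64(47.6)) block (223, np.float64(49.0), np.float64(101.5)) xbar (18, np.float64(-69.9), np.float64(-51.9))
scene pad (75, np.float64(17.3), np.float64(47.9)) block (90, np.float64(51.1), np.float64(103.3)) xbar (30, np.float64(-71.3), np.float64(-57.9))
[ 0.62344855 -0.05080833  0.11042084] [-0.93639686  0.16585115 -0.31603217] 77.86548831555447 [ 0.6 -0.2 -0.6] [-0.002  0.024 -0.003]
```

View pics/c8.png

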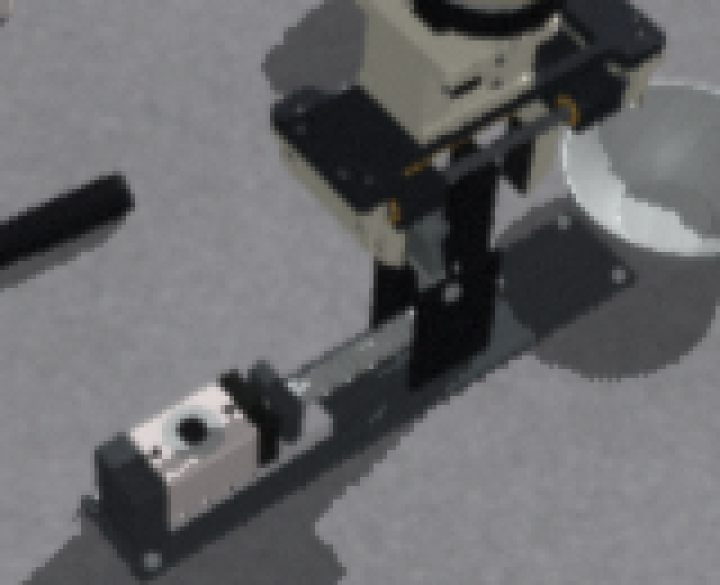

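Pad, block and fixed jaw are in contact at crop pixels (245,415), (190,430) and (125,480). I'll do one confirming squeeze at no more force, to see whether it stalls earlier (preload held).

play_rows(motion=[[0.3,-4,0,0,0,0.02,0],[0.2,-4,0,0,0,0.02,0],[0.1,-4,0,0,0,0.02,0],[-1,-4,0,0,0,0.02,0],[-1,-4,0,0,0,0.02,0],[-1,-4,0,0,0,0.02,0],[-1,-4,0,0,0,0.02,0],[-1,-4,0,0,0,0.02,0]], force=22)

```text
clock: 23.0
position: [0.6193, -0.0516, 0.1105]
ee_rot: [-3.13, -0.252, 0.008]
force: [-2.3, -0.9, 3.2]
width: 0.477
```

play_rows(motion=[[-1,0,0,0,0,0,0],[-1,0,0,0,0,0,0],[-1,0,0,0,0,0,0],[-1,0,0,0,0,0,0]], force=32)

```text
clock: 23.4
position: [0.6196, -0.0515, 0.1105]
ee_rot: [-3.13, -0.252, 0.007]
force: [1.8, 0.6, -0.5]
width: 0.472
```

play_rows(motion=[[1,0,0,0,0,0,0],[1,0,0,0,0,0,0],[1,0,0,0,0,0,0],[1,4,0,0,0,-0.02,0],[1,4,0,0,0,-0.02,0],[1,4,0,0,0,-0.02,0],[1,4,0,0,0,-0.02,0]], force=18)

```text
clock: 24.1
position: [0.6235, -0.0509, 0.1105]
ee_rot: [3.131, 0.252, -0.037]
force: [-0.5, 0.9, -0.1]
width: 0.988
```

play_rows(motion=[[1,0,0,-20,0,0,0],[1,0,0,-60,0,0,0],[1,0,0,-100,0,0,0],[1,0,0,-140,0,0,0],[1,0,0,-140,0,0,0]])

```text
clock: 24.6
position: [0.6295, -0.0515, 0.2564]
ee_rot: [3.13, 0.251, -0.022]
force: [0.2, 0.4, -0.3]
width: 1.003
```

```bash
python3 - <<'E'
from h import *
for n in("side","scene"): jaw(n)
p=jaw("wrist"); w=p["img"]; cv2.imwrite("pics/w9.png",w)
o=np.array([.538,-.0644]); x=np.array([-np.cos(YAW),-np.sin(YAW)])
X=pts(p); d=X[...,:2]-o; a=d@x; b=d@[-x[1],x[0]]; z=X[...,2]
m=(z>.05)&(z<.064)&(p["img"].min(-1)>110)&(a>.03)&(a<.12); c,s,g=cv2.minAreaRect((np.c_[a[m],b[m]]*1000).astype(np.float32)); print("block in clamp",c,s,g)
m=(z>.12)&(z<.142)&(a>-.082)&(a<-.045)&(abs(b)<.02); print("xbar",np.percentile(a[m],[1,99]))
e=cv2.imread("pics/w4.png")
f=lambda i:cv2.resize(i[120:230,90:350],None,fx=3,fy=2.6,interpolation=3)
cv2.imwrite("pics/cmp9.png",np.vstack([f(e),f(w)]))
s=arm.observe(); print(s["clock"],s["position"],s["force"])
E
```

```text
side pad (130, np.float64(21.4), np.float64(47.8)) block (244, np.float64(48.4), np.float64(101.7)) xbar (77, np.float64(-69.9), np.float64(-55.2))
scene pad (67, np.float64(18.3), np.float64(43.9)) block (109, np.float64(52.3), np.float64(106.2)) xbar (50, np.float64(-71.0), np.float64(-57.1))
wrist pad (98, np.float64(19.5), np.float64(39.9)) block (1531, np.float64(50.0), np.float64(106.0)) xbar (669, np.float64(-70.1), np.float64(-55.0))
block in clamp (82.7977066040039, 0.4692726135253906) (72.56761932373047, 40.35989761352539) 0.1281566470861435
xbar [-0.0701538  -0.05473708]
24.75 [ 0.62640693 -0.05046624  0.25013537] [-0.14216083  0.88652325 -0.9714328 ]
```

View pics/cmp9.png

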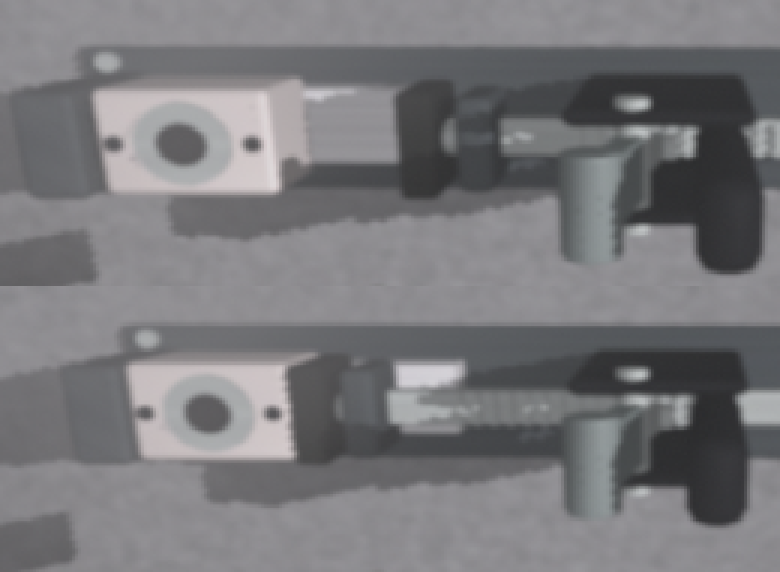

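```bash
python3 - <<'E'
from h import *
o=np.array([.538,-.0644]); x=np.array([-np.cos(YAW),-np.sin(YAW)])
p=arm.get_image("wrist")
for n,X in(("before",np.load("w4.npz")["X"]),("now",pts(p))):
    d=X[...,:2]-o; a=d@x; b=d@[-x[1],x[0]]; z=X[...,2]
    lo,hi=(-25,25) if n=="before" else (15,60)
    print(n,[(k,int(1000*np.median(z[m])),int(1000*z[m].max())) for k in np.arange(lo,hi,1.) if (m:=(abs(a*1000-k)<.6)&(abs(b)<.013)&(z>.01)).sum()>2])
print(arm.observe()["clock"])
E
```

```text
before [(np.float64(-25.0), 241, 268), (np.float64(-24.0), 54, 268), (np.float64(-23.0), 250, 267), (np.float64(-22.0), 55, 267), (np.float64(-21.0), 55, 57), (np.float64(-20.0), 55, 57), (np.float64(-19.0), 55, 57), (np.float64(-18.0), 55, 57), (np.float64(-17.0), 55, 56), (np.float64(-16.0), 55, 58), (np.float64(-15.0), 55, 56), (np.float64(-14.0), 55, 56), (np.float64(-13.0), 54, 55), (np.float64(-11.0), 45, 45), (np.float64(-10.0), 44, 47), (np.float64(-9.0), 44, 47), (np.float64(-8.0), 43, 46), (np.float64(-7.0), 45, 58), (np.float64(-6.0), 49, 58), (np.float64(-5.0), 57, 59), (np.float64(-4.0), 57, 58), (np.float64(-3.0), 57, 58), (np.float64(-2.0), 57, 58), (np.float64(-1.0), 57, 59), (np.float64(0.0), 57, 59), (np.float64(1.0), 57, 59), (np.float64(2.0), 57, 59), (np.float64(3.0), 58, 59), (np.float64(4.0), 57, 59), (np.float64(5.0), 57, 58), (np.float64(15.0), 20, 22), (np.float64(16.0), 20, 22), (np.float64(17.0), 19, 20), (np.float64(18.0), 19, 22), (np.float64(19.0), 20, 22), (np.float64(20.0), 20, 21), (np.float64(21.0), 19, 21), (np.float64(22.0), 19, 21), (np.float64(2
[... 556 characters left out ...]
float64(35.0), 45, 45), (np.float64(36.0), 48, 57), (np.float64(37.0), 50, 58), (np.float64(38.0), 57, 59), (np.float64(39.0), 58, 59), (np.float64(40.0), 57, 59), (np.float64(41.0), 57, 58), (np.float64(42.0), 58, 58), (np.float64(43.0), 57, 59), (np.float64(44.0), 57, 58), (np.float64(45.0), 57, 60), (np.float64(46.0), 57, 60), (np.float64(47.0), 57, 59), (np.float64(48.0), 57, 59), (np.float64(49.0), 56, 57), (np.float64(50.0), 55, 56), (np.float64(51.0), 55, 57), (np.float64(52.0), 55, 57), (np.float64(53.0), 55, 57), (np.float64(54.0), 55, 57), (np.float64(55.0), 55, 57), (np.float64(56.0), 56, 57), (np.float64(57.0), 56, 57), (np.float64(58.0), 55, 57), (np.float64(59.0), 55, 57)]
24.8
```

The gap between carrier and pad shrank from about 6 mm to about 4 mm. That is roughly 2 mm of pad spring still compressed after release, or about 15–20 N held. The trigger is back at its rest position and the robot is clear, so I'm handing in.

```bash
python3 -c "
from h import *
print(arm.sign_off())"
```

```text
the job is handed in; nothing more can be done
None
```

The block is clamped on the bed against the fixed jaw. The trigger is let go, the gripper is clear above the clamp, and I handed the job in at about 25 s of the 72 s allowed.

**What I did**
- I took the bearing block farthest to the robot's right of the four that look alike. I laid it lengthwise on the bed, about 2–3 mm short of the fixed jaw and within 0.6° of the clamp's axis, and let go.
- I squeezed the trigger four times at 16–18 N. A fifth squeeze stalled, and I raised it from 18 to 32 N without letting go. A sixth squeeze, again up to 32 N, stalled at about the same opening.

**Last checks**
- **Block:** its near face is at about 49–50 mm and its far face is at the fixed jaw. It is within about 0.5 mm of the centre line.
- **Trigger:** the cross-bar is back at -62 mm, its let-go position.
- **Grip force:** the gap behind the pad closed from about 6 mm to 4 mm and stayed closed after release. That suggests roughly 15–20 N is still held, above the 5 N needed but possibly under the 20–35 N given as firm.

**What disagreed or was uncertain**
- The grip force was never measured directly. It comes from that gap, read to about 1 mm.
- The sixth squeeze could not show on its own whether the preload was held.
- Automatic edge readings were off in places because they picked up neighbouring parts. The last wrist-picture fit put the block at 73 mm long, so I did not use its centre.
- During two squeezes the arm was pushed 2–5 mm along the clamp, with up to about 21 N at the wrist, so I re-centred it.

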